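# Clamp a sawn tube in the quick-action cam vise

### The job

Stand the sawn piece of square tube upright in the bench vise for deburring, its foot flat on the ways and about midway along the jaws. Slide the movable jaw up until it lightly nips the tube against the fixed jaw, by touch and without ramming it, then pull the cam lever back and down until it snaps past centre and holds the tube tight. Let go of everything, and leave the other pieces and tools where they are.

Things in the scene. Friction and masses are not known exactly. Their poses are not given: they have to be found in the camera images.
- square_tube: the workpiece: square aluminium tube 40 x 40 mm, 90 mm long, wall 3 mm, open at both ends, about 130 g, standing upright on the bench among other offcuts. Origin: centre of its lower end; z along the tube; x and y square to its faces.
- vise: quick-action cam vise, grey cast base 270 x 104 mm, bolted to the bench. Origin: on the bench under the base; x along the slide towards the fixed jaw (away from the robot), y along the jaws, z up. Two flat steel ways (x -136 to 126 mm, y -44 to 44 mm, 16 mm groove between) have their tops 26 mm above the bench. Lugs with bolts reach y +-83 mm, 19 mm high.
- fixed_jaw: the fixed jaw at the vise's far end, 98 mm wide, 38 mm high above the ways. Origin: foot of its face, at the middle, on the ways, 75 mm ahead of the vise's origin; its face looks along the vise's -x. At the start the jaws stand 54 to 80 mm apart.
- carriage: movable jaw: carriage 84 mm wide with a sprung steel jaw plate (98 mm wide, 38 mm high, 18 N/mm) on its front. Slides along the vise's x against 2.5 N of friction, stays where left; from about 0.15 rad of lever angle a brake locks it. Origin: on the ways under the lever pivot, axes as the vise. The plate's face is 48 to 64 mm ahead of it, as its adjusting spindle is set: find the tube by touch.
- tail (a point): centre of the carriage's flat rear face (84 mm wide, 24 mm high above the ways), which looks along the vise's -x: push here with closed fingers from behind to slide the jaw up.
- lever (a joint): angle of the cam lever, rad: 0 = open, leaning 0.18 rad from upright towards the fixed jaw; grows as it is pulled back and down; 1.75 = level; 1.82 = closed, on its stop. The torque rises to about 1 N m near 0.95 rad (12 N at 80 mm from the pivot) and falls to nothing at dead centre, 1.64: short of that it springs back, past it it snaps home by itself.
- lever_hinge (a point): pivot of the cam lever, on the carriage's middle plane, 52 mm above the ways, 55 mm ahead of the tail; the hinge axis is the vise's y. The cheeks that hold it are 46 mm wide over both and reach 17 mm above it.
- lever_end (a point): free end of the lever, 106 mm from the pivot. The outer 60 mm is a round black grip 20 mm in diameter on the line from pivot to end; the rest a flat steel arm 12 mm thick, 20 mm wide. Closing the lever advances the jaw by 3 mm: on a tube nipped by light touch it clamps with about 45 N, and each mm of gap left takes 16 N off.
- round_tube: bystander: round aluminium tube, 42 mm in diameter, 75 mm high, standing. Origin: centre of its foot.
- flat_bar: bystander: solid aluminium bar piece 50 x 22 mm, 65 mm high, standing. Origin: centre of its foot.
- flat_file: bystander: flat file with a wooden handle, 260 mm long, lying.
- oil_bottle: bystander: plastic bottle, 60 mm in diameter, 150 mm high, standing.
- try_square: bystander: steel square, 85 mm stock with 140 mm blade, lying.
- deburrer: bystander: deburring tool like a screwdriver, 160 mm long, lying.
- tape_measure: bystander: grey tape measure about 70 x 60 mm, 32 mm high, lying.

How it is judged:
On the way, in this order (a step that is already met when the one before it is completed fails the run):
1. the square tube stands upright on the ways between the jaws, let go (y of square_tube in the frame of vise between -0.03 and 0.03 m and x of square_tube in the frame of vise between 0 and 0.065 m and z of square_tube in the frame of vise between 0.022 and 0.029 m and angle between square_tube's own z axis and vertical below 0.05 rad and contact force between the fingers and square_tube below 0.2 N), for 0.2 s.
2. with the lever still open, the movable jaw nips the tube against the fixed jaw (y of square_tube in the frame of vise between -0.03 and 0.03 m and x of square_tube in the frame of vise between 0 and 0.065 m and z of square_tube in the frame of vise between 0.022 and 0.029 m and angle between square_tube's own z axis and vertical below 0.05 rad and contact force between each of carriage, fixed_jaw and square_tube above 0.5 N and value of joint lever below 0.12 rad), for 0.1 s.
At the end, for the whole second after the job is handed in: The lever is past centre against its stop (above 1.75 rad) and at rest; the square tube stands upright (within 0.05 rad) with its foot on the ways (within 3 mm), its middle within 30 mm of the middle of the jaws, held between both jaws with more than 20 N (y of square_tube in the frame of vise between -0.03 and 0.03 m and x of square_tube in the frame of vise between 0 and 0.065 m and z of square_tube in the frame of vise between 0.022 and 0.029 m and angle between square_tube's own z axis and vertical below 0.05 rad and value of joint lever above 1.75 rad and velocity of joint lever below 0.1 rad/s and contact force between each of carriage, fixed_jaw and square_tube above 20 N and linear speed of square_tube below 0.02 m/s); the robot touches nothing.
It fails at once if the movable jaw is rammed: over 14 N on the tube while the lever is still open (below 0.12 rad) (contact force between carriage and square_tube above 14 N and value of joint lever below 0.12 rad).
It fails at once if another piece or tool is pushed more than 30 mm from its place or knocked over (distance of any of round_tube, flat_bar, flat_file, oil_bottle, try_square, deburrer, tape_measure from where it was at the start of the episode above 0.03 m or angle between any of round_tube, flat_bar, oil_bottle's own z axis and vertical above 0.5 rad).
It also fails if it takes over 72 s, if anything falls off the work surface, if the arm or the gripper's body presses on something with over 40 N, if the wrist force passes 120 N, or if a joint passes its speed limit or range.

### The arm

A 6-joint arm with a two-finger parallel gripper is mounted at the origin on the work surface. World frame = base frame: x ahead of the robot, y to its left, z up, the work surface at z = 0. Lengths are in m, angles in rad, forces in N, time in s.
With the tool pointing down it reaches from about 0.275 to 0.825 m from the base axis. Payload 5.2 kg.
Tool frame: the origin (TCP) lies at the centre of the arm's flange, where the gripper is bolted on; the fingertips stand 186 mm ahead of it and the grasp point (between the pads) lies 167 mm ahead of it (nose_length is the distance from the TCP to the fingertips, in m); y points along the fingers, z is the direction in which the jaws open and shut, and the axes are right-handed (so a half turn about y gives the same grasp; the last joint's range is limited). The gripper opens to 93 mm and grips with 3 to 60 N. Pads are 15 mm wide; open, the fingers measure 128 mm over their backs; the gripper's body (75 mm by 188 mm) begins 65 mm behind the grasp point.
Start: joints at [0.972, 0.259, 1.535, -0, 1.348, -0.203], TCP at [0.212, 0.507, 0.405] pointing down, gripper open.
Joint ranges: [-3.14, 3.14], [-0.91, 2.08], [0.19, 2.58], [-1.22, 4.36], [0.22, 2.71], [-3.12, 3.12]. Speed limits (rad/s): [2.57, 2.57, 3.14, 3.14, 3.14, 3.14].

### API

Orientations are given as a rotation vector (axis times angle).
In Python, from workcell import get_obs, get_image, finish_job, nose_length gives the robot as it stands.
- The arm moves only by the tool carry_out, never from a script. Its argument "plan" is a list of rows, each a list of 7 numbers: the shift along the tool's x, y, z in mm, then the turn, a rotation vector about the tool's x, y, z in rad, then the closure in counts, from 0 (fully open) to 255 (shut). In form: [[dx, dy, dz, rx, ry, rz, gripper], ...]. A call has 1 to 8 rows; each row shifts and turns the commanded pose from where the row before left it, along the tool's axes as they then stand; what a row does not reach is not made up. A row lasts 1/8 s, in which the tool goes at most 62.5 mm and 10.7 degrees, less where a joint would pass 70% of its speed; a pose out of reach is approached as far as the arm can. A call is refused whole if a number of a shift passes 62.5 or a number of a turn 0.188, either way. A call with a gripper value outside its range is refused whole. The fingers move at their own pace and stop on an object; "newtons" is the grip in N (left out, the last holds). Time passes only in rows, so rows that do not move let the fingers close. It gives the time, the measured TCP pose, the force and the opening at its end, in the units of the state.
- get_obs(): the state, without advancing time (a new reading comes with each control period).
- get_image(name): name is "side" or "top" or "wrist"; returns a dict with "img" (400x640x3 uint8, red, green, blue), "intrinsics" (3x3 intrinsics, pixels), "world_from_camera" (4x4, takes a point from camera to world coordinates). Camera axes: x right, y down, z forward; pixel columns grow to the right and rows downward; lengths in m; the calibration is good to about 2 mm. A picture is of the moment at which its call begins. There is no depth.
- finish_job(): hands the job in, once; it reports no verdict.
The state is a dict: "t": time; "qpos": joint angles; "dq": joint speeds; "effort": joint torques, N m; "ee_pos": TCP position; "tcp_rot": TCP orientation; "force": force on the tool from outside, world axes, zero at the start; "wrist_torque": the same for the moment, N m; "finger_gap": finger opening in m.
Only numpy, scipy, OpenCV 4.12 (cv2) and the standard library are available. Lean on these libraries where they do the work, as an engineer would, in place of code of your own. Each camera call takes 0.05 s, during which the arm holds its last target.

## Working session

There is one attempt and no reset: what is moved stays moved. The work goes in short steps, Python scripts to look and compute and a tool call to move; the robot and the scene stay as the last step left them, time stands still between calls to the robot, and variables do not carry over. Pictures are saved under pics/ and viewed, and the job is handed in when it is done.

Besides the shell and the picture viewer there is one more tool, called after "Request:" as a command line: name --pt "numbers of a row" for each row, then --argument value for the rest. carry_out: Moves the arm, as the interface text tells. Its arguments: {"type":"object","properties":{"plan":{"type":"array","items":{"type":"array","items":{"type":"number"}}},"newtons":{"type":"number"}},"required":["plan"]}

```bash
ls; mkdir -p pics
python3 - <<'E'
from workcell import *
import cv2,numpy as np
np.set_printoptions(precision=4,suppress=True)
o=get_obs()
for k,v in o.items(): print(k,v)
print(nose_length() if callable(nose_length) else nose_length)
for n in ["side","top","wrist"]:
    d=get_image(n); cv2.imwrite(f"pics/{n}0.png",d["img"][:,:,::-1]); print(n,d["intrinsics"],d["world_from_camera"])
E
```

```text
pics
t 0.0
qpos [ 0.9722  0.2593  1.5361 -0.      1.348  -0.2028]
dq [-0.0009 -0.     -0.0022  0.0013 -0.0005  0.0021]
effort [  0.0024 -43.7317 -28.3996   0.072    0.0414  -0.0001]
ee_pos [0.2119 0.5073 0.4039]
tcp_rot [-1.5501  0.3111 -0.31  ]
force [0.4397 0.255  0.4693]
wrist_torque [ 0.0205 -0.0176  0.0505]
finger_gap 0.09291068810006409
0.1861
side [[427.1079   0.     309.1402]
 [  0.     427.1079 198.5347]
 [  0.       0.       1.    ]] [[ 0.7131 -0.4093  0.5692 -0.2081]
 [-0.7009 -0.4364  0.5642 -0.6621]
 [ 0.0175 -0.8012 -0.5981  0.8559]
 [ 0.      0.      0.      1.    ]]
top [[442.3939   0.     316.4957]
 [  0.     442.3939 200.5666]
 [  0.       0.       1.    ]] [[-0.0145 -0.9983  0.0568  0.4403]
 [-0.9999  0.0145 -0.0009  0.0199]
 [ 0.0001 -0.0568 -0.9984  1.3605]
 [ 0.      0.      0.      1.    ]]
wrist [[316.4838   0.     320.6677]
 [  0.     316.4838 199.2822]
 [  0.       0.       1.    ]] [[ 0.3851  0.8846  0.2632  0.1383]
 [ 0.9229 -0.3686 -0.1113  0.5385]
 [-0.0014  0.2858 -0.9583  0.3842]
 [ 0.      0.      0.      1.    ]]
```

View pics/side0.png

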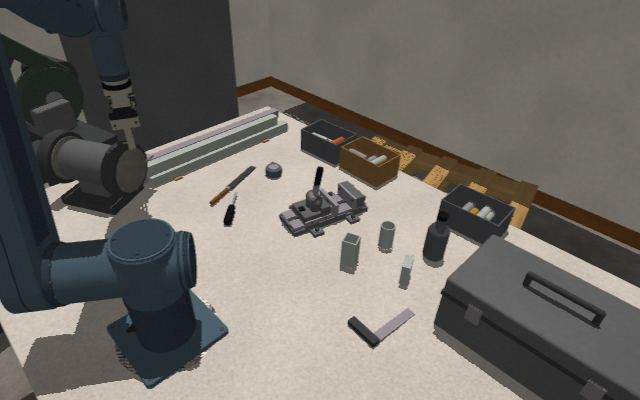

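View pics/top0.png

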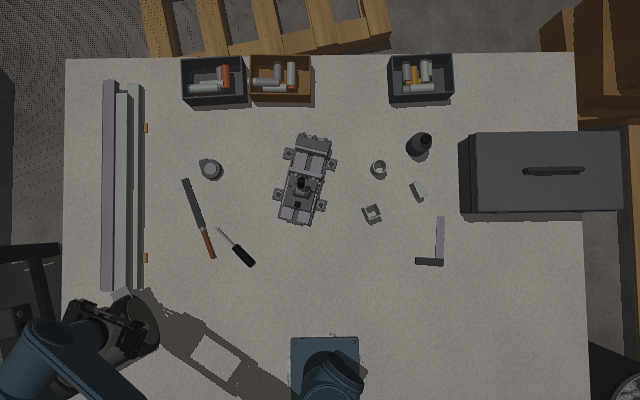

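View pics/wrist0.png

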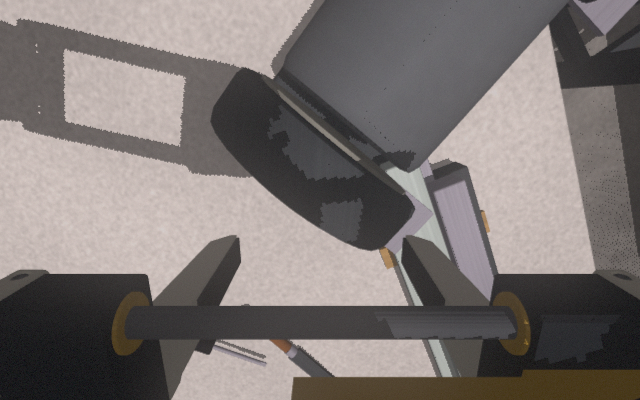

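Run:
```python
import cv2
a=cv2.imread("pics/top0.png")[120:240,260:440]
cv2.imwrite("pics/top0z.png",cv2.resize(a,None,fx=4.4,fy=4.4,interpolation=cv2.INTER_CUBIC))
a=cv2.imread("pics/side0.png")[155:285,270:430]
cv2.imwrite("pics/side0z.png",cv2.resize(a,None,fx=4.6,fy=4.6,interpolation=cv2.INTER_CUBIC))
```

```text
(no output)
```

View pics/top0z.png

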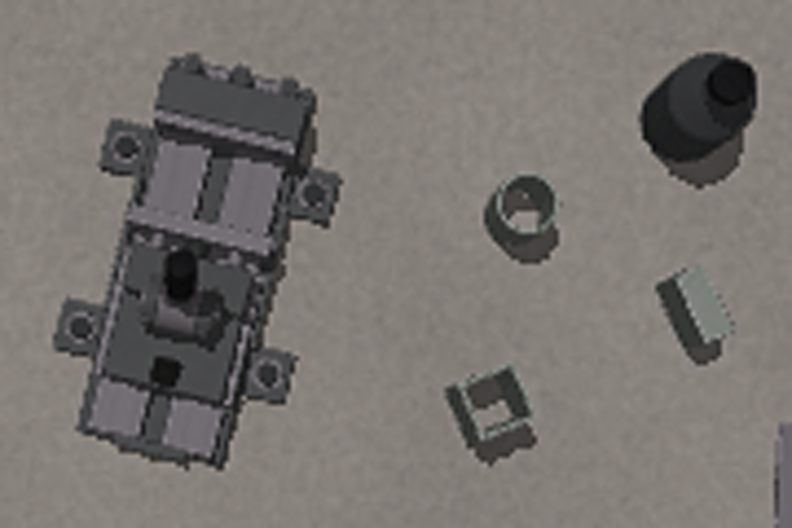

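View pics/side0z.png

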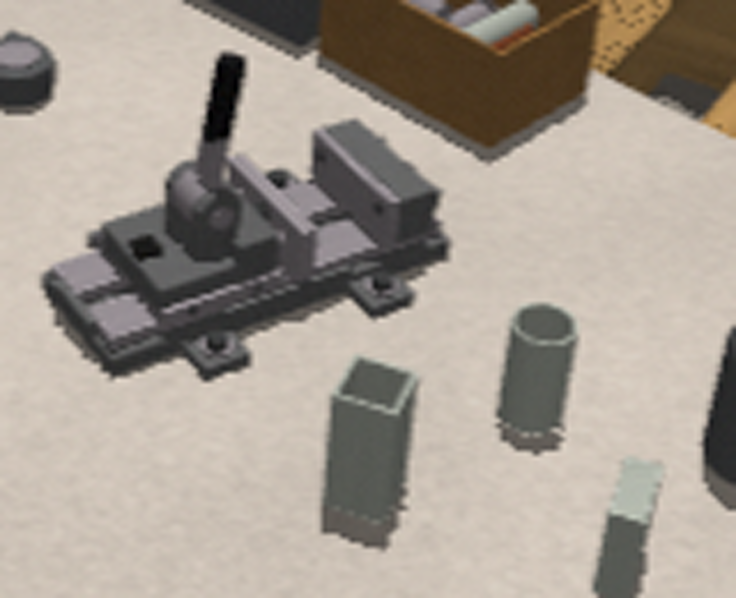

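```bash
cat > h.py <<'E'
import numpy as np,cv2
from workcell import *
from scipy.spatial.transform import Rotation as R
np.set_printoptions(precision=4,suppress=True)
import json
def grab(n,name):
    d=get_image(n); cv2.imwrite(f"pics/{name}.png",d["img"][:,:,::-1])
    json.dump({k:np.array(d[k]).tolist() for k in("intrinsics","world_from_camera")},open(f"pics/{name}.json","w"))
def cal(name):
    d=json.load(open(f"pics/{name}.json")); return np.array(d["intrinsics"]),np.array(d["world_from_camera"])
def ray(name,p):
    K,T=cal(name); d=T[:3,:3]@np.linalg.inv(K)@[p[0],p[1],1]; return T[:3,3],d
def onz(name,p,z):
    o,d=ray(name,p); return o+d*(z-o[2])/d[2]
def proj(name,P):
    K,T=cal(name); c=T[:3,:3].T@(np.array(P)-T[:3,3]); q=K@c; return q[:2]/q[2]
def crop(name,x0,y0,x1,y1,f):
    a=cv2.imread(f"pics/{name}.png")[y0:y1,x0:x1]
    cv2.imwrite(f"pics/{name}z.png",cv2.resize(a,None,fx=f,fy=f,interpolation=cv2.INTER_CUBIC))
E
python3 - <<'E'
from h import *
for n in("top","side"): grab(n,n+"1")
Z=lambda x,y:(260+x/4.4,120+y/4.4)
L=[onz("top1",Z(*p),.02) for p in[(126,147),(316,196),(80,327),(270,377)]]
print(np.array(L)); c=np.mean(L,0);print(c)
d=(L[0]+L[1]-L[2]-L[3])/2; print(np.degrees(np.arctan2(d[1],d[0])),np.linalg.norm(d)); d=(L[0]+L[2]-L[1]-L[3])/2;print(np.degrees(np.arctan2(d[1],d[0])),np.linalg.norm(d))
S=[onz("top1",Z(*p),.09) for p in[(465,385),(513,367),(533,415),(485,438)]]
print(np.array(S),np.mean(S,0))
for a,b in[(0,1),(1,2),(2,3),(3,0)]:
  d=S[b]-S[a];print(np.linalg.norm(d),np.degrees(np.arctan2(d[1],d[0])))
o=get_obs();M=R.from_rotvec(o["tcp_rot"]).as_matrix();print(M)
K,T=cal("side1")
E
```

```text
[[ 0.6619  0.1017  0.02  ]
 [ 0.6258 -0.0296  0.02  ]
 [ 0.5372  0.1348  0.02  ]
 [ 0.5007  0.0042  0.02  ]]
[0.5814 0.0528 0.02  ]
-14.992217934974168 0.12931057575711008
74.50990369708272 0.13588407019047896
[[ 0.4905 -0.1222  0.09  ]
 [ 0.5018 -0.1539  0.09  ]
 [ 0.4702 -0.1662  0.09  ]
 [ 0.4557 -0.1346  0.09  ]] [ 0.4796 -0.1442  0.09  ]
0.03357429992167274 -70.30820673539776
0.03387887504090815 -158.61634678206153
0.034823158393875606 114.67690308257156
0.036890313852058605 19.510253501180216
[[ 0.9227 -0.0005  0.3855]
 [-0.3855 -0.0007  0.9227]
 [-0.0001 -1.     -0.0008]]
```

Request:
carry_out --pt "38 0 -38 0 0 0 0" --pt "38 0 -38 0 0 0 0" --pt "38 0 -38 0 0 0 0" --pt "38 0 -38 0 0 0 0" --pt "38 0 -38 0 0 0 0" --pt "38 0 -38 0 0 0 0" --pt "38 0 -38 0 0 0 0"

```text
t: 1.12
ee_pos: [0.3551, 0.1579, 0.4049]
tcp_rot: [-1.548, 0.31, -0.311]
force: [1.7, 0.2, 0.8]
finger_gap: 0.0929
```

Request:
carry_out --pt "38 0 -38 0 0 0 0" --pt "38 0 -38 0 0 0 0" --pt "38 0 -38 0 0 0 0" --pt "38 0 -38 0 0 0 0" --pt "38 0 -38 0 0 0 0" --pt "38 0 -38 0 0 0 0" --pt "0 0 0 0 -0.15 0 0" --pt "0 0 0 0 -0.15 0 0"

```text
t: 2.12
ee_pos: [0.4775, -0.1398, 0.4043]
tcp_rot: [-1.569, 0.073, -0.072]
force: [-0.1, -0.2, -0.8]
finger_gap: 0.0929
```

Request:
carry_out --pt "0 0 0 0 -0.15 0 0" --pt "0 0 0 0 -0.15 0 0" --pt "0 0 0 0 -0.15 0 0" --pt "0 0 0 0 0 0 0" --pt "0 0 0 0 0 0 0"

```text
t: 2.75
ee_pos: [0.4773, -0.1387, 0.4047]
tcp_rot: [-1.553, -0.276, 0.276]
force: [-0.2, -1.1, -0.0]
finger_gap: 0.093
```

Run:
```python
from h import *
grab("wrist","w2"); o=get_obs(); print(o["t"],o["ee_pos"],R.from_rotvec(o["tcp_rot"]).as_matrix(),o["qpos"])
```

```text
2.8 [ 0.4774 -0.1388  0.4047] [[ 0.9387 -0.     -0.3446]
 [ 0.3446  0.      0.9387]
 [-0.     -1.      0.    ]] [-0.5077  0.1632  1.6572  0.      1.3213 -2.4303]
```

View pics/w2.png

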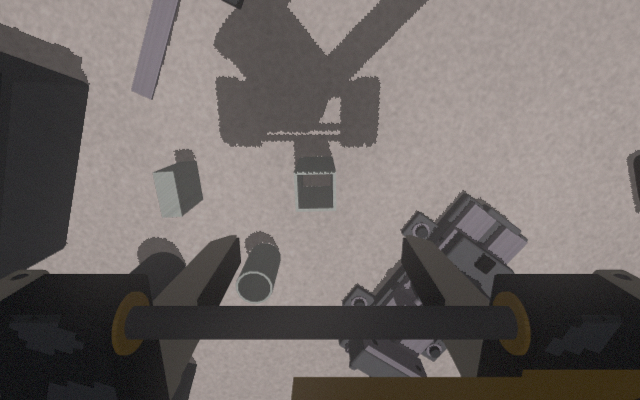

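Run:
```python
from h import *
crop("w2",270,140,360,220,8)
```

```text
(no output)
```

View pics/w2z.png

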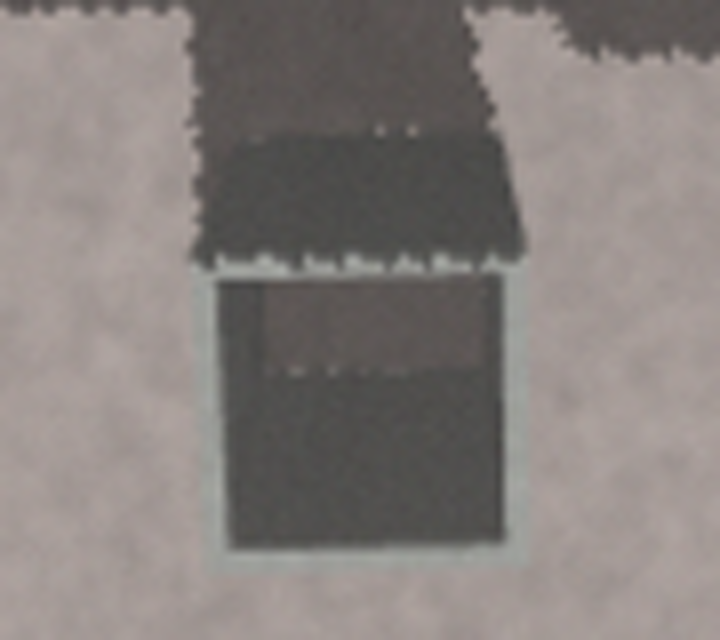

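Run:
```python
from h import *
S=np.array([onz("w2",(270+x/8,140+y/8),.09) for x,y in[(193,255),(525,252),(528,567),(210,572)]])
print(S,S.mean(0))
for a,b in[(0,1),(1,2),(2,3),(3,0)]:
  d=S[b]-S[a];print(np.linalg.norm(d),np.degrees(np.arctan2(d[1],d[0])))
o=get_obs();M=R.from_rotvec(o["tcp_rot"]).as_matrix()
print(M.T@(S.mean(0)-o["ee_pos"]))
# check in other views
crop("top1",360,195,390,230,20); crop("side1",335,225,370,280,10)
for n in("top1","side1"):
  for z in(0.09,):
    for s in S: print(n,proj(n,s))
```

```text
[[ 0.4683 -0.1683  0.09  ]
 [ 0.4544 -0.1315  0.09  ]
 [ 0.4911 -0.1171  0.09  ]
 [ 0.5052 -0.1536  0.09  ]] [ 0.4797 -0.1426  0.09  ]
0.039328729573359825 110.68583952951035
0.039372578886977434 21.470408671157532
0.03909424142917807 -68.89018434183222
0.03966573935673699 -158.19508707186645
[ 0.0009  0.3147 -0.0045]
top1 [381.8881 214.9756]
top1 [369.1791 220.0046]
top1 [363.8943 207.3187]
top1 [376.4723 202.2427]
side1 [355.8939 244.7382]
side1 [341.9268 240.3101]
side1 [346.9929 231.4554]
side1 [360.6175 235.583 ]
```

View pics/side1z.png

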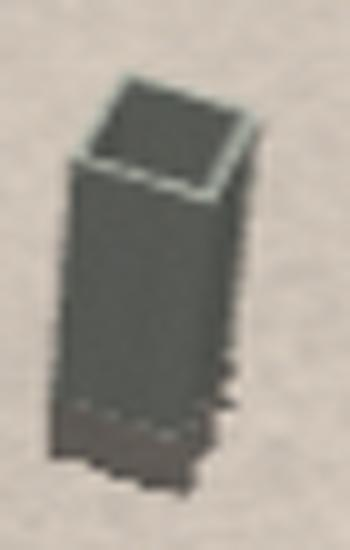

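Request:
carry_out --pt "1 0 -4.5 0 -0.018 0 0" --pt "0 40 0 0 0 0 0" --pt "0 40 0 0 0 0 0" --pt "0 40 0 0 0 0 0" --pt "0 30 0 0 0 0 0" --pt "0 16 0 0 0 0 0" --pt "0 0 0 0 0 0 0" --pt "0 0 0 0 0 0 0"

```text
t: 3.8
ee_pos: [0.4803, -0.143, 0.2394]
tcp_rot: [-1.552, -0.293, 0.291]
force: [0.5, -0.8, 0.4]
finger_gap: 0.0929
```

Run:
```python
from h import *
grab("wrist","w3"); grab("side","s3");crop("s3",270,130,430,260,5)
```

```text
(no output)
```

View pics/w3.png

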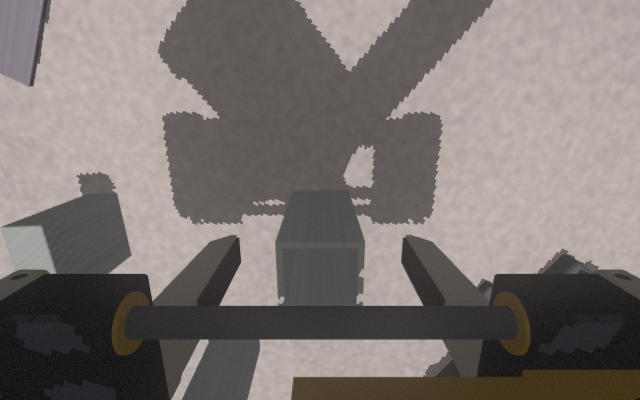

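View pics/s3z.png

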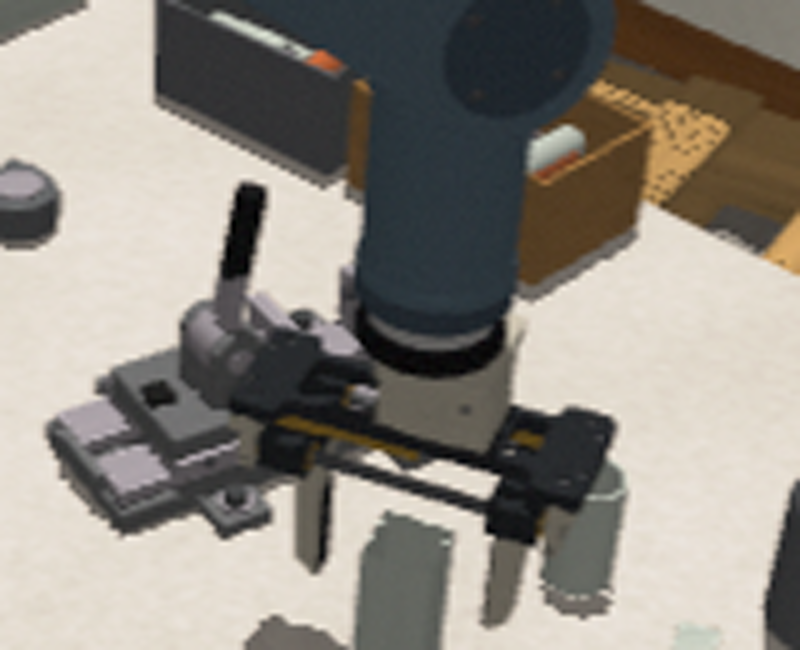

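Request:
carry_out --pt "0 0 0 0 0 0 255" --pt "0 0 0 0 0 0 255" --pt "0 0 0 0 0 0 255" --pt "0 0 0 0 0 0 255" --pt "0 0 0 0 0 0 255" --pt "0 0 0 0 0 0 255" --newtons 25

```text
t: 4.65
ee_pos: [0.4799, -0.1427, 0.2387]
tcp_rot: [-1.551, -0.292, 0.292]
force: [0.3, -0.3, -0.4]
finger_gap: 0.0401
```

Request:
carry_out --pt "0 -20 0 0 0 0 255" --pt "0 -40 0 0 0 0 255" --pt "0 -40 0 0 0 0 255" --pt "0 -30 0 0 0 0 255" --pt "0 0 0 0 0.16 0 255" --pt "0 0 0 0 0.16 0 255" --pt "0 0 0 0 0.16 0 255" --pt "0 0 0 0 0.155 0 255"

```text
t: 5.65
ee_pos: [0.4797, -0.1425, 0.3684]
tcp_rot: [-1.56, 0.211, -0.21]
force: [-0.2, 0.2, -2.0]
finger_gap: 0.0397
```

Run:
```python
from h import *
crop("top1",270,125,345,230,8)
crop("side1",275,160,375,240,8)
grab("wrist","w4")
```

```text
(no output)
```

View pics/top1z.png

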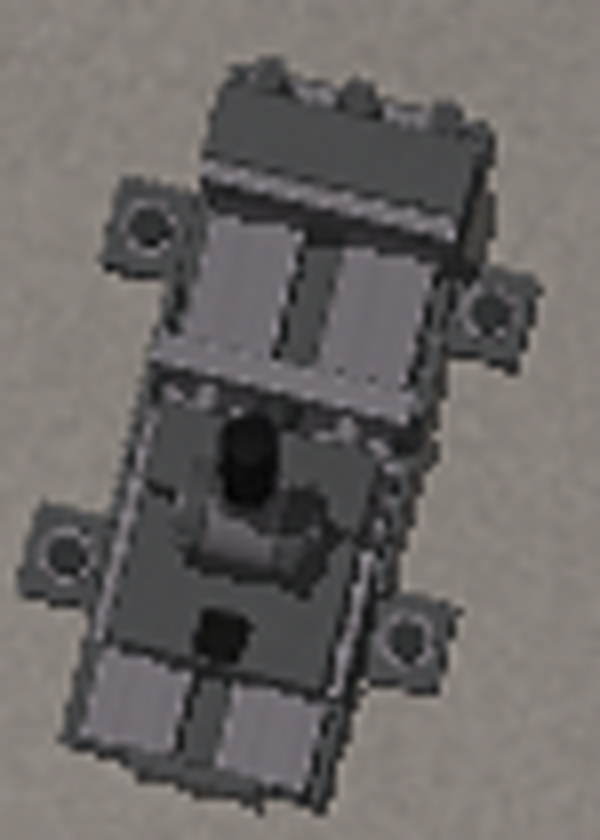

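View pics/side1z.png

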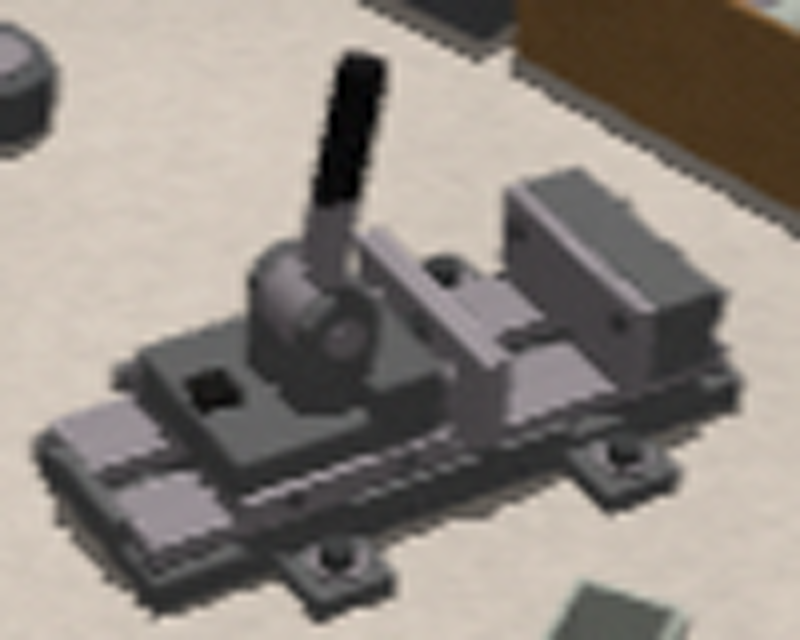

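View pics/w4.png

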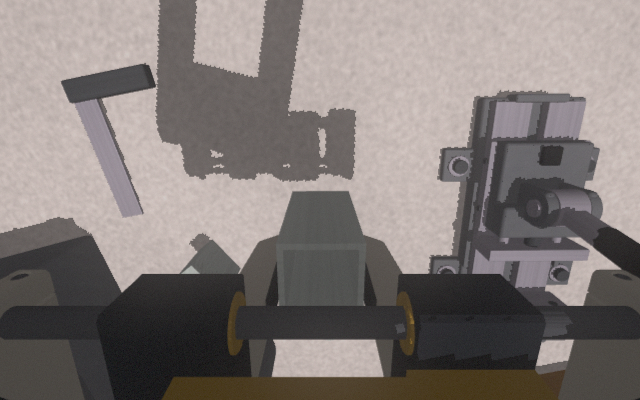

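Run:
```python
from h import *
t=lambda p,z:onz("top1",(270+p[0]/8,125+p[1]/8),z)
s=lambda p,z:onz("side1",(275+p[0]/8,160+p[1]/8),z)
def rep(n,a,b):
  d=a-b; print(n,a,b,"mid",(a+b)/2,"len %.4f yaw %.2f"%(np.linalg.norm(d),np.degrees(np.arctan2(d[1],d[0]))-90))
L=[t(p,.019) for p in[(150,228),(490,314),(68,556),(408,638)]]
c=np.mean(L,0);print("lugs",c,np.degrees(np.arctan2(*(L[0]+L[1]-L[2]-L[3])[1::-1])), np.degrees(np.arctan2(*(L[0]+L[2]-L[1]-L[3])[1::-1]))-90)
l=[s(p,.019) for p in[(625,452),(337,557)]]; print("side lugs R",l,"top",L[1],L[3])
rep("fix top",t((204,181),.064),t((450,240),.064))
rep("fix side",s((510,190),.064),s((650,312),.064))
rep("plate top",t((158,342),.064),t((418,400),.064))
rep("plate side",s((375,230),.064),s((507,365),.064))
rep("tail top",t((105,645),.05),t((335,697),.05))
rep("tail side",s((140,355),.05),s((240,468),.05))
rep("base rear top",t((72,742),.026),t((318,800),.026))
```

```text
lugs [0.5822 0.0532 0.019 ] -14.811593915463812 -14.765760423428546
side lugs R [array([ 0.6229, -0.0329,  0.019 ]), array([0.4971, 0.0003, 0.019 ])] top [ 0.6269 -0.0279  0.019 ] [0.5036 0.0053 0.019 ]
fix top [0.6716 0.0786 0.064 ] [ 0.6483 -0.012   0.064 ] mid [0.6599 0.0333 0.064 ] len 0.0935 yaw -14.42
fix side [0.6725 0.0763 0.064 ] [ 0.6507 -0.017   0.064 ] mid [0.6616 0.0297 0.064 ] len 0.0958 yaw -13.14
plate top [0.612  0.0962 0.064 ] [0.5891 0.0007 0.064 ] mid [0.6006 0.0485 0.064 ] len 0.0982 yaw -13.47
plate side [0.6121 0.0943 0.064 ] [ 0.5852 -0.0016  0.064 ] mid [0.5987 0.0464 0.064 ] len 0.0996 yaw -15.65
tail top [0.5012 0.1179 0.05  ] [0.4807 0.033  0.05  ] mid [0.4909 0.0754 0.05  ] len 0.0874 yaw -13.57
tail side [0.5002 0.1118 0.05  ] [0.4806 0.0359 0.05  ] mid [0.4904 0.0738 0.05  ] len 0.0784 yaw -14.51
base rear top [0.4659 0.1325 0.026 ] [0.4427 0.0401 0.026 ] mid [0.4543 0.0863 0.026 ] len 0.0953 yaw -14.08
```

Request:
carry_out --pt "50 0 0 0 -0.013 0 255" --pt "51 0 0 0 0 0 255" --pt "0 0 40 0 0 0 255" --pt "0 0 50 0 0 0 255" --pt "0 0 50 0 0 0 255" --pt "0 0 50 0 0 0 255" --pt "0 0 26 0 0 0 255" --pt "0 0 0 0 0 0 255"

```text
t: 6.7
ee_pos: [0.631, 0.0431, 0.3681]
tcp_rot: [-1.562, 0.193, -0.191]
force: [-0.1, -0.5, -1.3]
finger_gap: 0.0402
```

Run:
```python
from h import *
for c in("wrist","side","top"): grab(c,c+"5")
crop("side5",260,120,400,240,5.5); crop("top5",260,110,360,210,6)
```

```text
(no output)
```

View pics/wrist5.png

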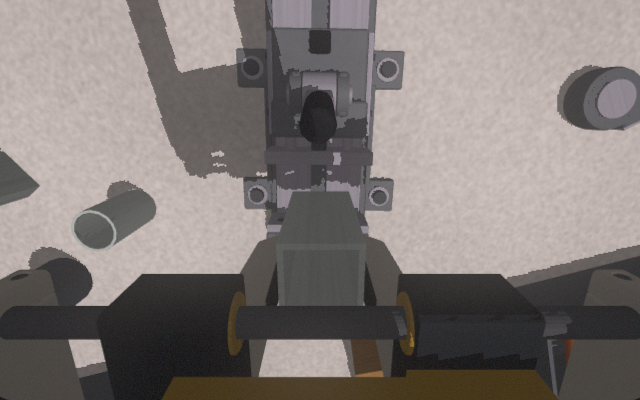

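View pics/side5z.png

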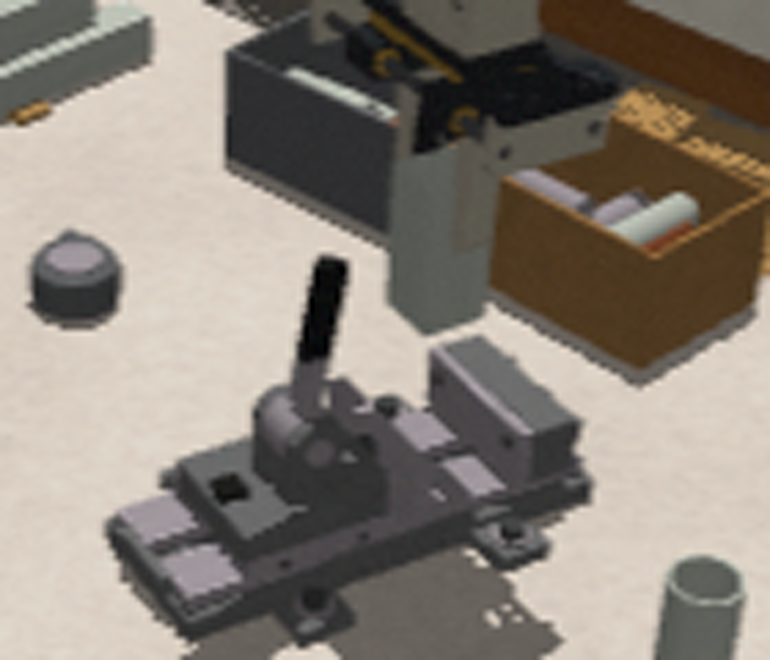

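Run:
```python
from h import *
crop("wrist5",230,130,410,260,4.4)
L=[onz("wrist5",p,.016) for p in[(257,194),(380,196),(252,67),(387,69)]]
print(np.array(L),np.mean(L,0)); v=(L[1]+L[0]-L[2]-L[3]); print(np.degrees(np.arctan2(v[1],v[0])))
o=get_obs();print(o["ee_pos"],R.from_rotvec(o["tcp_rot"]).as_matrix())
```

```text
[[ 0.627  -0.0268  0.016 ]
 [ 0.6616  0.1029  0.016 ]
 [ 0.5029  0.0067  0.016 ]
 [ 0.5365  0.134   0.016 ]] [0.582  0.0542 0.016 ]
-14.522504438854668
[0.6308 0.0403 0.3684] [[ 0.9691 -0.0008  0.2467]
 [-0.2467 -0.0005  0.9691]
 [-0.0007 -1.     -0.0007]]
```

View pics/wrist5z.png

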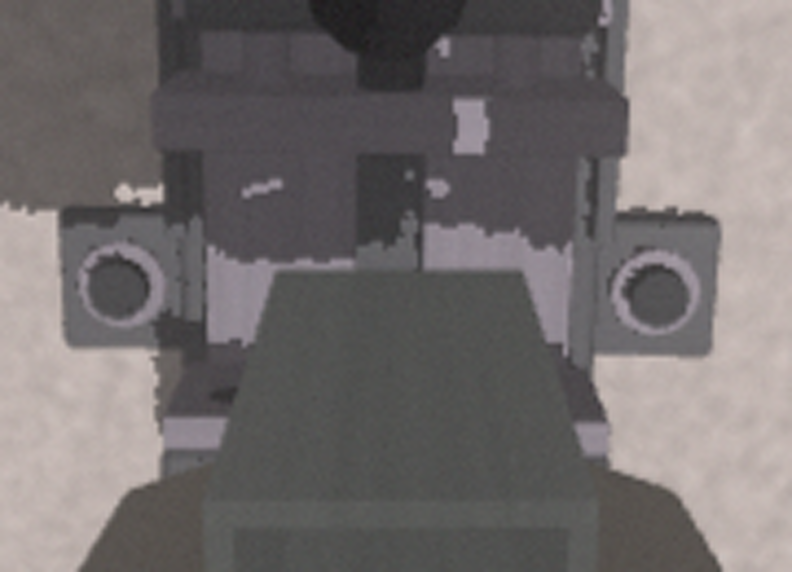

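Run:
```python
from h import *
w=lambda p,z:onz("wrist5",(230+p[0]/4.4,130+p[1]/4.4),z)
o=np.array([.582,.0542]);y=np.radians(-14.5);X=np.array([np.cos(y),np.sin(y)]);Y=np.array([-X[1],X[0]])
def V(P): d=P[:2]-o; return np.array([d@X,d@Y])
for n,p in dict(fixL=(163,418),fixR=(607,421),plL=(153,153),plR=(628,156)).items():
  P=w(p,.064);print(n,P,V(P))
tc=get_obs()["ee_pos"];print("tcp",V(tc))
K,T=cal("wrist5");print("cam",V(T[:3,3]))
```

```text
fixL [ 0.6483 -0.0136  0.064 ] [ 0.0811 -0.0491]
fixR [0.6724 0.0803 0.064 ] [0.081  0.0479]
plL [0.5917 0.0012 0.064 ] [ 0.0227 -0.0488]
plR [0.616  0.0962 0.064 ] [0.0224 0.0492]
tcp [ 0.0508 -0.0012]
cam [-0.0297  0.0013]
```

Request:
carry_out --pt "3 0 1 0 0.004 0 255" --pt "0 30 0 0 0 0 255" --pt "0 30 0 0 0 0 255" --pt "0 25 0 0 0 0 255" --pt "0 10 0 0 0 0 255" --pt "0 4 0 0 0 0 255" --pt "0 0 0 0 0 0 255" --pt "0 0 0 0 0 0 255"

```text
t: 7.85
ee_pos: [0.6345, 0.0412, 0.2709]
tcp_rot: [-1.562, 0.198, -0.201]
force: [0.5, 0.2, -0.7]
finger_gap: 0.0398
```

Run:
```python
from h import *
for c in("wrist","side"): grab(c,c+"6")
crop("side6",260,120,400,240,5.5)
o=get_obs();print(o["ee_pos"],o["force"])
```

```text
[0.6344 0.0413 0.2707] [ 0.0098  0.2135 -1.3768]
```

View pics/side6z.png

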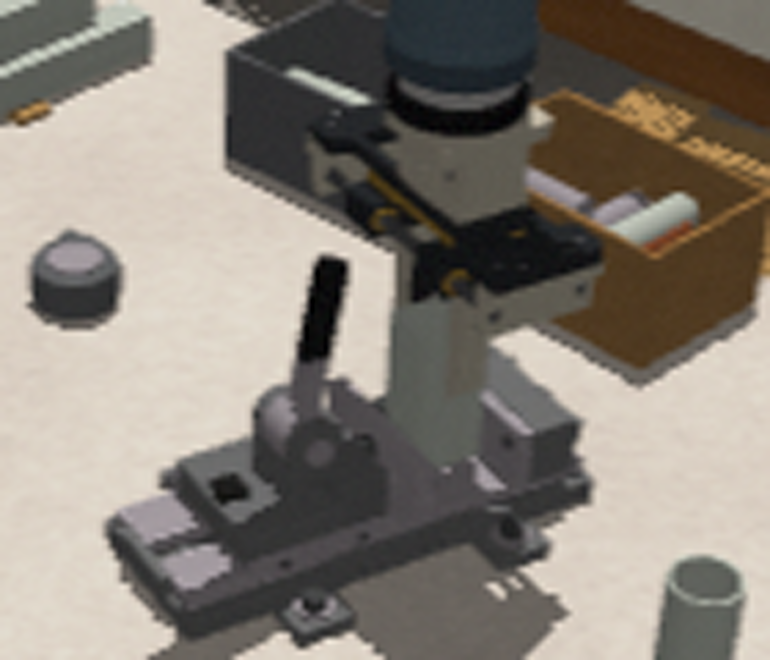

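View pics/wrist6.png

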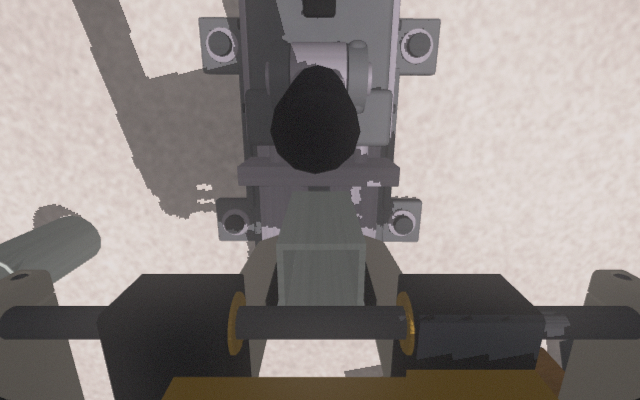

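Request:
carry_out --pt "0 2 0 0 0 0 255" --pt "0 2 0 0 0 0 255" --pt "0 1 0 0 0 0 255" --pt "0 0 0 0 0 0 255"

```text
t: 8.45
ee_pos: [0.6341, 0.0413, 0.2648]
tcp_rot: [-1.562, 0.199, -0.199]
force: [0.2, 0.7, -0.4]
finger_gap: 0.0401
```

Request:
carry_out --pt "0 0.7 0 0 0 0 255" --pt "0 0 0 0 0 0 255" --pt "0 0 0 0 0 0 255"

```text
t: 8.82
ee_pos: [0.6341, 0.0413, 0.2646]
tcp_rot: [-1.562, 0.199, -0.199]
force: [-3.2, 0.4, 5.1]
finger_gap: 0.0401
```

Request:
carry_out --pt "0 0 0 0 0 0 200" --pt "0 0 0 0 0 0 100" --pt "0 0 0 0 0 0 0" --pt "0 0 0 0 0 0 0" --pt "0 0 0 0 0 0 0" --pt "0 0 0 0 0 0 0" --pt "0 -30 0 0 0 0 0" --pt "0 -50 0 0 0 0 0"

```text
t: 9.82
ee_pos: [0.6336, 0.0413, 0.3427]
tcp_rot: [-1.562, 0.203, -0.195]
force: [1.3, -0.0, -0.9]
finger_gap: 0.0929
```

Request:
carry_out --pt "0 -50 0 0 0 0 0" --pt "0 -30 0 0 0 0 0" --pt "0 0 0 0 0 0 0"

```text
t: 10.2
ee_pos: [0.6345, 0.0413, 0.4272]
tcp_rot: [-1.561, 0.194, -0.204]
force: [0.1, 0.4, -0.4]
finger_gap: 0.0929
```

Run:
```python
from h import *
for c in("wrist","side"): grab(c,c+"7")
crop("side7",260,120,400,240,5.5)
o=get_obs();print(o["ee_pos"],o["force"])
```

```text
[0.6339 0.0413 0.4232] [ 0.0284  0.0892 -0.2868]
```

View pics/side7z.png

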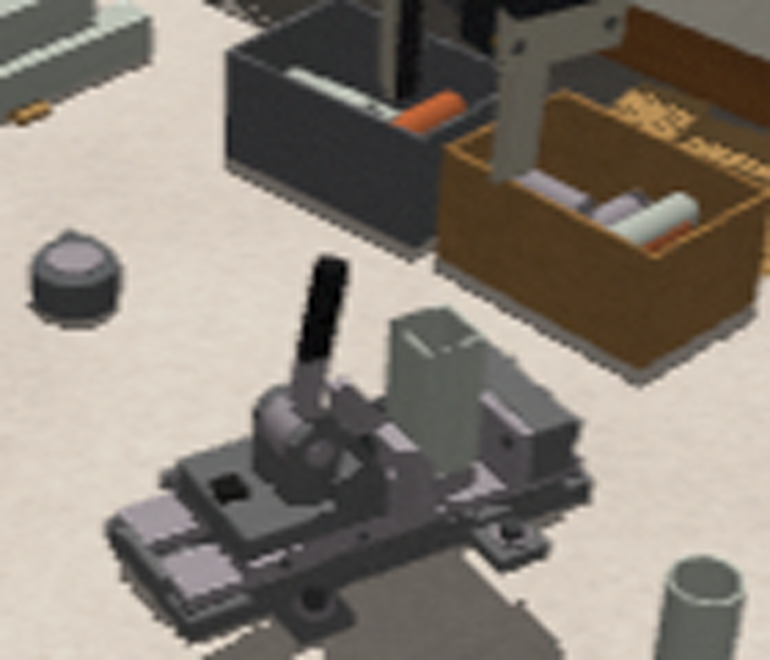

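View pics/wrist7.png

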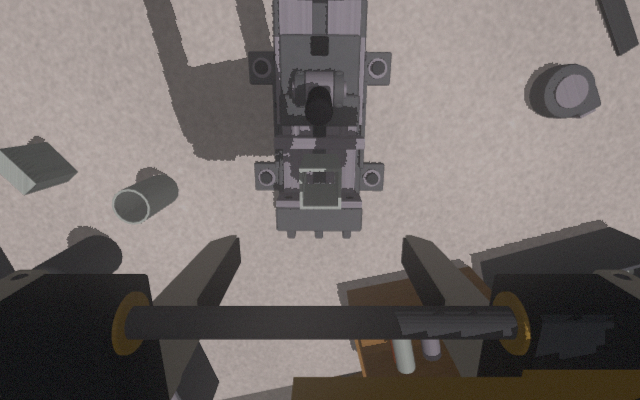

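Run:
```python
from h import *
crop("wrist7",250,0,390,60,5.5)
o=np.array([.582,.0542]);y=np.radians(-14.5);X=np.array([np.cos(y),np.sin(y)]);Y=np.array([-X[1],X[0]])
def V(P): d=np.array(P)[:2]-o; return np.array([d@X,d@Y])-[.006,0]
for p in[(274,37),(364,36)]: print(V(onz("wrist7",p,.05)))
print(V([.4909,.0754]),V([.4904,.0738]),V(get_obs()["ee_pos"]))
print([V(onz("wrist7",p,.116)) for p in [(300,210),(341,209)]], [V(onz("wrist7",p,.064)) for p in [(277,199),(361,199)]])
```

```text
[-0.0957 -0.046 ]
[-0.0966  0.0457]
[-0.0995 -0.0023] [-0.0996 -0.004 ] [0.0474 0.0005]
[array([ 0.068 , -0.0186]), array([0.067 , 0.0212])] [array([ 0.0727, -0.0479]), array([0.0727, 0.0472])]
```

View pics/wrist7z.png

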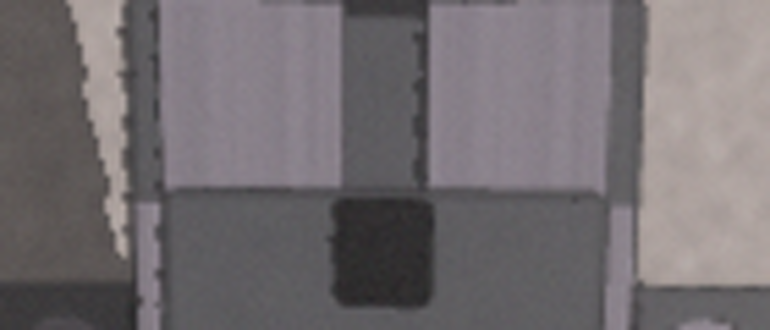

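Request:
carry_out --pt "-37 0 0 0 0 0 255" --pt "-37 0 0 0 0 0 255" --pt "-37 0 0 0 0 0 255" --pt "-37 0 0 0 0 0 255" --pt "-36 0 0 0 0 0 255" --pt "0 40 0 0 0 0 255" --pt "0 40 0 0 0 0 255" --pt "0 0 0 0 0 0 255"

```text
t: 11.3
ee_pos: [0.4541, 0.0876, 0.3402]
tcp_rot: [-1.562, 0.207, -0.192]
force: [-0.6, -1.3, -0.2]
finger_gap: 0.0175
```

```bash
cat >> h.py <<'E'
_o=np.array([.582,.0542]);_y=np.radians(-14.5);_X=np.array([np.cos(_y),np.sin(_y)]);_Y=np.array([-_X[1],_X[0]])
def V(P): d=np.array(P)[:2]-_o; return np.array([d@_X,d@_Y])-[.006,0]
E
python3 - <<'E'
from h import *
o=get_obs();print(o["ee_pos"],V(o["ee_pos"]),o["finger_gap"],R.from_rotvec(o["tcp_rot"]).as_matrix())
grab("wrist","w8"); grab("side","s8")
E
```

```text
[0.4541 0.0876 0.3402] [-0.1382  0.0003] 0.017534246779356315 [[ 0.9679 -0.0097  0.2511]
 [-0.2511  0.0005  0.968 ]
 [-0.0095 -1.     -0.002 ]]
```

View pics/w8.png

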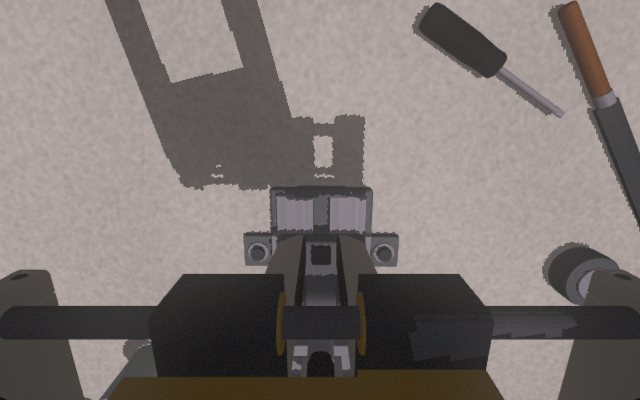

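Request:
carry_out --pt "0 0 0 0 0 0 255" --pt "0 0 0 0 0 0 255" --pt "0 30 0 0 0 0 255" --pt "0 30 0 0 0 0 255" --pt "0 30 0 0 0 0 255" --pt "0 20 0 0 0 0 255" --pt "0 11 0 0 0 0 255" --pt "0 0 0 0 0 0 255"

```text
t: 12.4
ee_pos: [0.4561, 0.0875, 0.223]
tcp_rot: [-1.562, 0.2, -0.199]
force: [0.6, 0.2, 0.5]
finger_gap: 0.0001
```

Run:
```python
from h import *
o=get_obs();print(o["ee_pos"],V(o["ee_pos"]),o["force"],o["finger_gap"],R.from_rotvec(o["tcp_rot"]).as_matrix())
grab("side","s9");crop("s9",250,120,390,240,5.5)
```

```text
[0.4561 0.0875 0.223 ] [-0.1362  0.0007] [0.5634 0.2207 0.4524] 0.00012583917711251886 [[ 0.968  -0.0005  0.2511]
 [-0.2511  0.      0.968 ]
 [-0.0005 -1.     -0.0001]]
```

View pics/s9z.png

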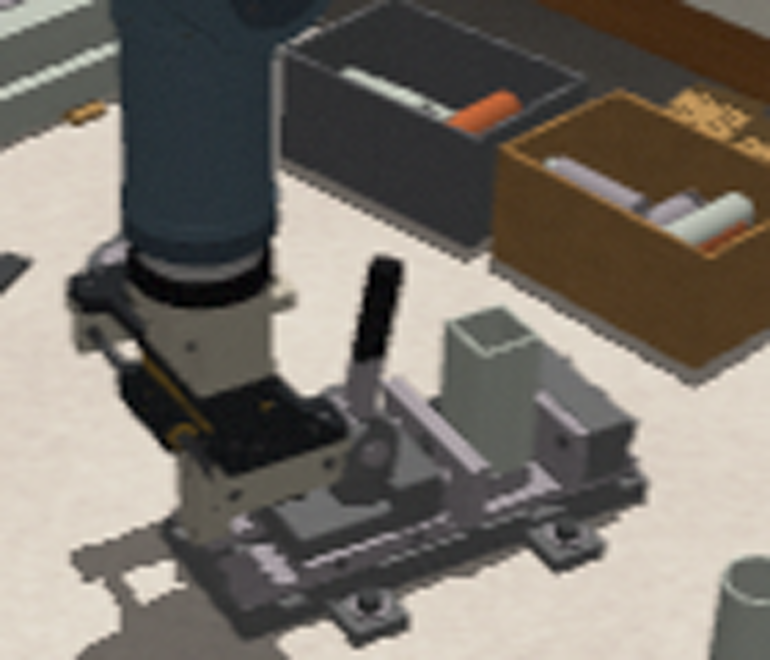

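Request:
carry_out --pt "8 0 0 0 0 0 255" --pt "8 0 0 0 0 0 255" --pt "4 0 0 0 0 0 255" --pt "2 0 0 0 0 0 255" --pt "2 0 0 0 0 0 255" --pt "0 0 0 0 0 0 255"

```text
t: 13.2
ee_pos: [0.4793, 0.0814, 0.223]
tcp_rot: [-1.562, 0.199, -0.199]
force: [0.3, 0.3, 0.3]
finger_gap: 0.0005
```

Request:
carry_out --pt "2 0 0 0 0 0 255" --pt "2 0 0 0 0 0 255"

```text
t: 13.45
ee_pos: [0.4832, 0.0804, 0.2231]
tcp_rot: [-1.562, 0.199, -0.199]
force: [-1.2, 1.1, 0.8]
finger_gap: 0.0003
```

Request:
carry_out --pt "2 0 0 0 0 0 255" --pt "2 0 0 0 0 0 255"

```text
t: 13.7
ee_pos: [0.4866, 0.0795, 0.2229]
tcp_rot: [-1.562, 0.2, -0.198]
force: [-3.4, 0.6, 0.7]
finger_gap: 0.0005
```

Request:
carry_out --pt "2 0 0 0 0 0 255" --pt "2 0 0 0 0 0 255"

```text
t: 13.95
ee_pos: [0.4908, 0.0784, 0.2229]
tcp_rot: [-1.562, 0.2, -0.199]
force: [-2.6, -0.1, 0.4]
finger_gap: 0.0005
```

Request:
carry_out --pt "1 0 0 0 0 0 255" --pt "1 0 0 0 0 0 255" --pt "1 0 0 0 0 0 255" --pt "1 0 0 0 0 0 255"

```text
t: 14.45
ee_pos: [0.4945, 0.0774, 0.2229]
tcp_rot: [-1.562, 0.2, -0.198]
force: [-4.5, 0.0, -0.3]
finger_gap: 0.0007
```

Request:
carry_out --pt "0.7 0 0 0 0 0 255" --pt "0.7 0 0 0 0 0 255" --pt "0.7 0 0 0 0 0 255"

```text
t: 14.82
ee_pos: [0.4966, 0.0769, 0.2229]
tcp_rot: [-1.562, 0.2, -0.199]
force: [-3.5, -1.3, -2.1]
finger_gap: 0.0006
```

Run:
```python
from h import *
o=get_obs();print(o["ee_pos"],V(o["ee_pos"]),o["force"])
grab("side","s10");crop("s10",270,120,390,240,6)
```

```text
[0.4966 0.0769 0.2229] [-0.0943  0.0006] [-3.5406 -1.3327 -2.1354]
```

View pics/s10z.png

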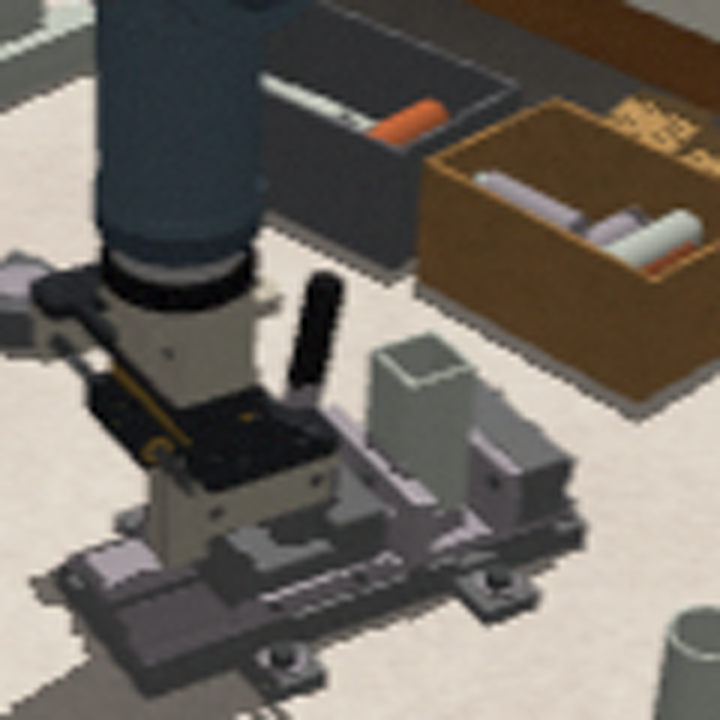

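Request:
carry_out --pt "0.6 0 0 0 0 0 255" --pt "0.6 0 0 0 0 0 255" --pt "0 0 0 0 0 0 255"

```text
t: 15.25
ee_pos: [0.498, 0.0766, 0.2231]
tcp_rot: [-1.562, 0.199, -0.199]
force: [-3.2, 1.2, -2.0]
finger_gap: 0.0006
```

Request:
carry_out --pt "0.6 0 0 0 0 0 255" --pt "0.6 0 0 0 0 0 255" --pt "0 0 0 0 0 0 255"

```text
t: 15.62
ee_pos: [0.4992, 0.0763, 0.2231]
tcp_rot: [-1.562, 0.199, -0.2]
force: [-3.4, -0.2, -2.1]
finger_gap: 0.0008
```

Request:
carry_out --pt "0.6 0 0 0 0 0 255" --pt "0 0 0 0 0 0 255"

```text
t: 15.88
ee_pos: [0.4998, 0.0762, 0.2231]
tcp_rot: [-1.562, 0.199, -0.2]
force: [-3.5, -0.3, -2.1]
finger_gap: 0.0003
```

Request:
carry_out --pt "0.5 0 0 0 0 0 255" --pt "0 0 0 0 0 0 255"

```text
t: 16.12
ee_pos: [0.5002, 0.076, 0.2231]
tcp_rot: [-1.562, 0.199, -0.199]
force: [-3.0, 0.3, -1.7]
finger_gap: 0.0004
```

Request:
carry_out --pt "0.4 0 0 0 0 0 255" --pt "0 0 0 0 0 0 255"

```text
t: 16.38
ee_pos: [0.5006, 0.0759, 0.2231]
tcp_rot: [-1.562, 0.199, -0.199]
force: [-3.3, 0.9, -1.0]
finger_gap: 0.0004
```

Request:
carry_out --pt "0.4 0 0 0 0 0 255" --pt "0 0 0 0 0 0 255"

```text
t: 16.62
ee_pos: [0.501, 0.0758, 0.2231]
tcp_rot: [-1.562, 0.199, -0.199]
force: [-4.0, 0.4, -1.6]
finger_gap: 0.0007
```

Request:
carry_out --pt "0.4 0 0 0 0 0 255" --pt "0 0 0 0 0 0 255"

```text
t: 16.88
ee_pos: [0.5013, 0.0758, 0.2231]
tcp_rot: [-1.562, 0.199, -0.199]
force: [-4.1, 0.6, -0.1]
finger_gap: 0.0006
```

Request:
carry_out --pt "0.4 0 0 0 0 0 255" --pt "0 0 0 0 0 0 255"

```text
t: 17.12
ee_pos: [0.5015, 0.0757, 0.2231]
tcp_rot: [-1.562, 0.2, -0.199]
force: [-5.9, 1.2, 1.1]
finger_gap: 0.0004
```

Run:
```python
from h import *
o=get_obs();print(o["ee_pos"],V(o["ee_pos"]),o["force"])
grab("side","s11");crop("s11",300,160,380,220,10)
```

```text
[0.5015 0.0757 0.2231] [-0.0894  0.0007] [-5.8637  1.2478  1.076 ]
```

View pics/s11z.png

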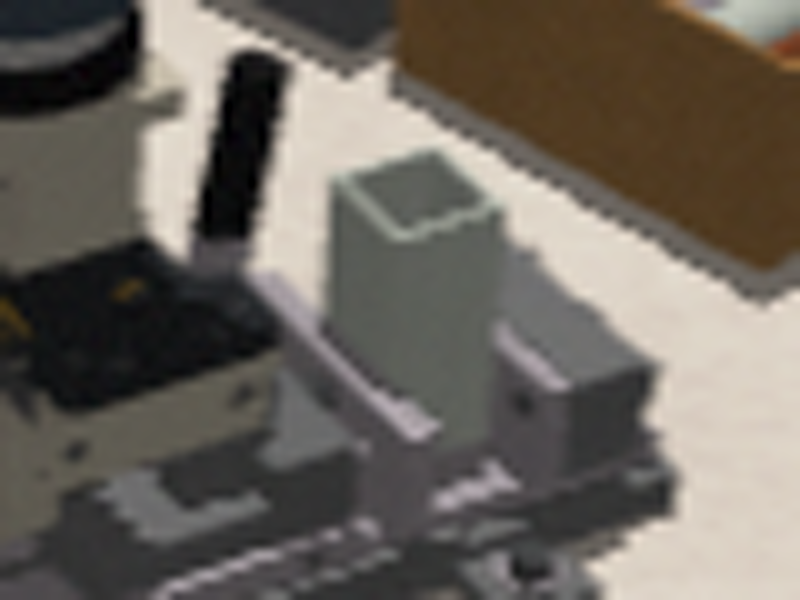

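Request:
carry_out --pt "0.25 0 0 0 0 0 255" --pt "0 0 0 0 0 0 255" --pt "0 0 0 0 0 0 255"

```text
t: 17.55
ee_pos: [0.5016, 0.0757, 0.2231]
tcp_rot: [-1.562, 0.2, -0.198]
force: [-5.7, 1.6, 1.1]
finger_gap: 0.0004
```

Request:
carry_out --pt "0.3 0 0 0 0 0 255" --pt "0 0 0 0 0 0 255"

```text
t: 17.8
ee_pos: [0.5017, 0.0757, 0.2231]
tcp_rot: [-1.562, 0.2, -0.198]
force: [-5.5, 1.6, 2.9]
finger_gap: 0.0003
```

Request:
carry_out --pt "0.2 0 0 0 0 0 255" --pt "0 0 0 0 0 0 255"

```text
t: 18.05
ee_pos: [0.5018, 0.0756, 0.2231]
tcp_rot: [-1.561, 0.201, -0.198]
force: [-6.5, 2.4, 2.9]
finger_gap: 0.0002
```

Request:
carry_out --pt "-5 0 0 0 0 0 255" --pt "-20 0 0 0 0 0 255" --pt "0 -45 0 0 0 0 255" --pt "0 -45 0 0 0 0 255" --pt "0 -45 0 0 0 0 255" --pt "0 -45 0 0 0 0 255" --pt "0 -10 0 0 0 0 255" --pt "0 0 0 0 0 0 255"

```text
t: 19.05
ee_pos: [0.4786, 0.0816, 0.4136]
tcp_rot: [-1.562, 0.197, -0.202]
force: [0.5, 0.4, -0.4]
finger_gap: 0.0004
```

Run:
```python
from h import *
o=get_obs();print(o["ee_pos"],V(o["ee_pos"]),o["force"])
grab("side","s12");crop("s12",270,140,380,230,7);grab("top","t12");crop("t12",270,110,350,210,6)
```

```text
[0.4786 0.0816 0.4136] [-0.113   0.0007] [ 0.4539  0.3643 -0.3603]
```

View pics/s12z.png

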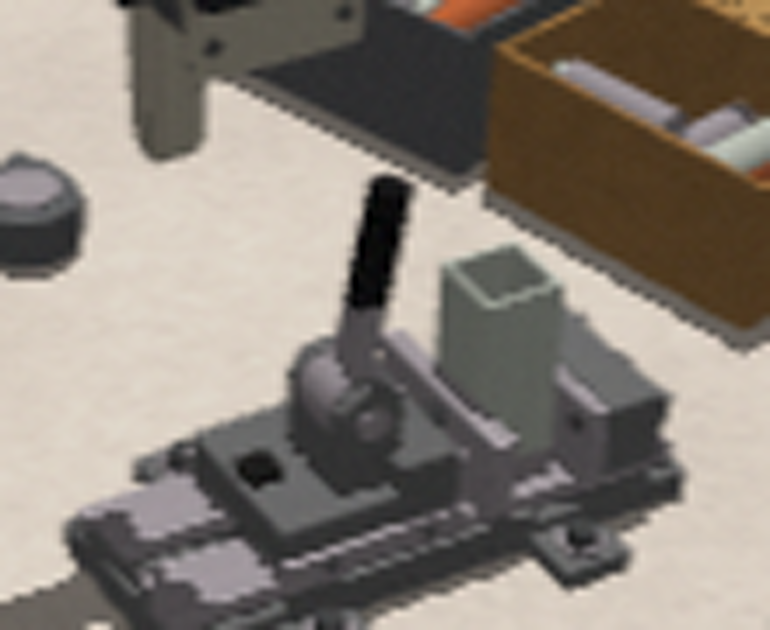

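View pics/t12z.png

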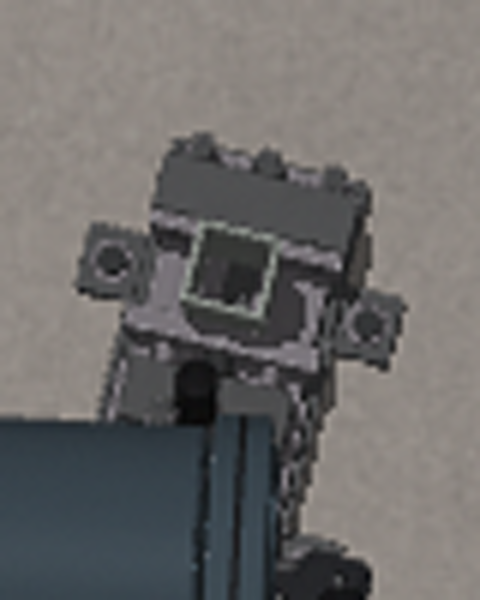

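Run:
```python
from h import *
S=[onz("t12",(270+x/6,110+y/6),.116) for x,y in[(200,222),(278,240),(262,322),(182,302)]]
print("top tube",[V(s) for s in S],V(np.mean(S,0)))
F=[onz("t12",(270+x/6,110+y/6),.064) for x,y in[(152,230),(340,268)]];print("fixed",[V(f) for f in F])
P=[onz("t12",(270+x/6,110+y/6),.064) for x,y in[(128,322),(325,360)]];print("plate",[V(f) for f in P])
S=[onz("s12",(270+x/7,140+y/7),.116) for x,y in[(443,265),(515,243),(562,285),(487,308)]]
print("side tube",[V(s) for s in S],V(np.mean(S,0)))
```

```text
top tube [array([0.0732, 0.0202]), array([ 0.0736, -0.0176]), array([ 0.0339, -0.0195]), array([0.0342, 0.0194])] [0.0537 0.0006]
fixed [array([0.0725, 0.046 ]), array([ 0.076 , -0.0484])]
plate [array([0.0254, 0.0465]), array([ 0.03 , -0.052])]
side tube [array([0.0349, 0.0177]), array([0.0729, 0.0171]), array([ 0.0725, -0.0206]), array([ 0.0337, -0.0197])] [ 0.0535 -0.0014]
```

Run:
```python
from h import *
def onY(n,p,yv):
  o,d=ray(n,p); n2=np.array([_Y[0],_Y[1],0]); 
  q=np.array([*_o,0])+n2*yv; s=((q-o)@n2)/(d@n2); P=o+d*s; return V(P),P[2]
import h; _Y=h._Y;_o=h._o
z=lambda x,y:(270+x/7,140+y/7)
print("end ctr",onY("s12",z(392,188),0)); print("grip bottom",onY("s12",z(368,303),0)); print("cheek disc",onY("s12",z(375,418),-.023)); 
print("tail top",[V(onz("s12",z(*p),.05)) for p in[(205,432),(278,535)]])
```

```text
end ctr (array([-0.0057, -0.    ]), np.float64(0.1785956786519204))
grip bottom (array([-0.0152, -0.    ]), np.float64(0.12285911737040656))
cheek disc (array([-0.0238, -0.023 ]), np.float64(0.07914849413996772))
tail top [array([-0.0746,  0.0371]), array([-0.0825, -0.0415])]
```

Request:
carry_out --pt "40 0 0 0 0 0 255" --pt "40 0 0 0 0 0 255" --pt "40 0 0 0 0 0 255" --pt "23 0 0 0 0 0 255" --pt "0 30 0 0 0 0 255" --pt "0 30 0 0 0 0 255" --pt "0 0 0 0 0 0 255" --pt "0 0 0 0 0 0 255"

```text
t: 20.15
ee_pos: [0.6169, 0.0458, 0.353]
tcp_rot: [-1.562, 0.2, -0.199]
force: [0.5, -0.4, 1.2]
finger_gap: 0.0008
```

Run:
```python
from h import *
o=get_obs();print(o["ee_pos"],V(o["ee_pos"]),o["force"])
grab("side","s13");crop("s13",270,110,380,230,5.5); grab("wrist","w13")
tcp=V(o["ee_pos"])[0]*1000; z=o["ee_pos"][2]*1000
piv=np.array([-24.5,77.5]);r=92
prev=np.array([tcp,z])
for th in np.r_[0.02,0.1,np.arange(.2,1.85,.12),1.85]:
  t=th-.18; C=piv+r*np.array([-np.sin(t),np.cos(t)])+10*np.array([np.cos(t),np.sin(t)])
  T=C+[9,186.1]; print("%.2f"%th,T,"d",(T-prev)*[1,-1]); prev=T
```

```text
[0.6169 0.0458 0.353 ] [0.0299 0.0006] [ 0.4614 -0.3934  1.2315]
0.02 [  9.0295 352.8317] d [-20.8332   0.1944]
0.10 [  1.8202 354.5066] d [-7.2094 -1.6749]
0.20 [ -7.3419 355.7816] d [-9.162 -1.275]
0.32 [-18.4358 356.0953] d [-11.0939  -0.3137]
0.44 [-29.4875 355.0787] d [-11.0517   1.0166]
0.56 [-40.338  352.7464] d [-10.8505   2.3323]
0.68 [-50.8313 349.1319] d [-10.4933   3.6145]
0.80 [-60.8165 344.2872] d [-9.9851  4.8447]
0.92 [-70.1498 338.282 ] d [-9.3334  6.0052]
1.04 [-78.6971 331.2027] d [-8.5473  7.0793]
1.16 [-86.3355 323.151 ] d [-7.6384  8.0516]
1.28 [-92.9551 314.2429] d [-6.6196  8.9081]
1.40 [-98.4607 304.6064] d [-5.5056  9.6365]
1.52 [-102.773   294.3801] d [-4.3124 10.2263]
1.64 [-105.8302  283.7111] d [-3.0571 10.669 ]
1.76 [-107.5881  272.7529] d [-1.7579 10.9583]
1.85 [-108.0381  264.4391] d [-0.4499  8.3138]
```

View pics/s13z.png

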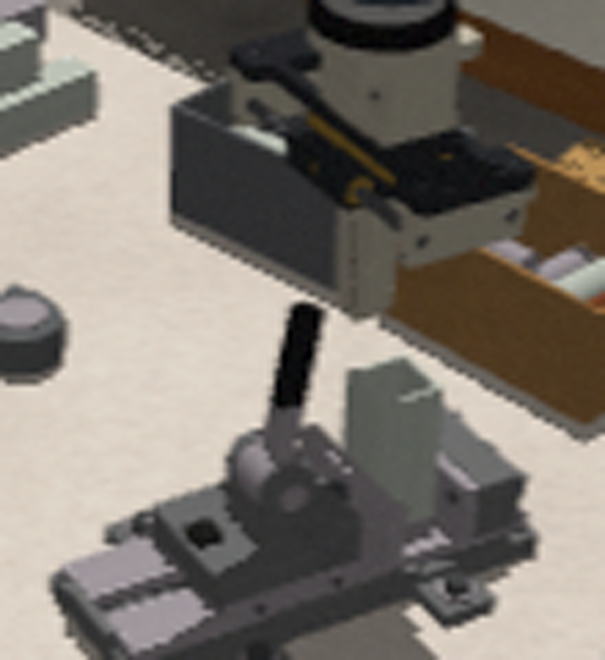

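View pics/w13.png

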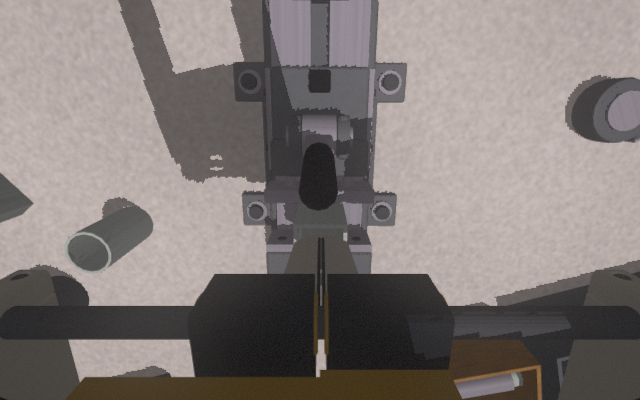

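Request:
carry_out --pt "-10 4 0 0 0 0 255" --pt "-11 0 0 0 0 0 255" --pt "-7 -1.5 0 0 0 0 255" --pt "-9 -1 0 0 0 0 255" --pt "-11 -0.5 0 0 0 0 255" --pt "-11 1 0 0 0 0 255"

```text
t: 21.0
ee_pos: [0.5594, 0.0608, 0.3518]
tcp_rot: [-1.561, 0.197, -0.201]
force: [2.9, 0.4, 2.3]
finger_gap: 0.0007
```

Run:
```python
from h import *
o=get_obs();print(o["ee_pos"],V(o["ee_pos"]),o["force"])
grab("side","s14");crop("s14",270,110,380,230,5.5)
```

```text
[0.5594 0.0608 0.3518] [-0.0295  0.0007] [2.8537 0.3671 2.2828]
```

View pics/s14z.png

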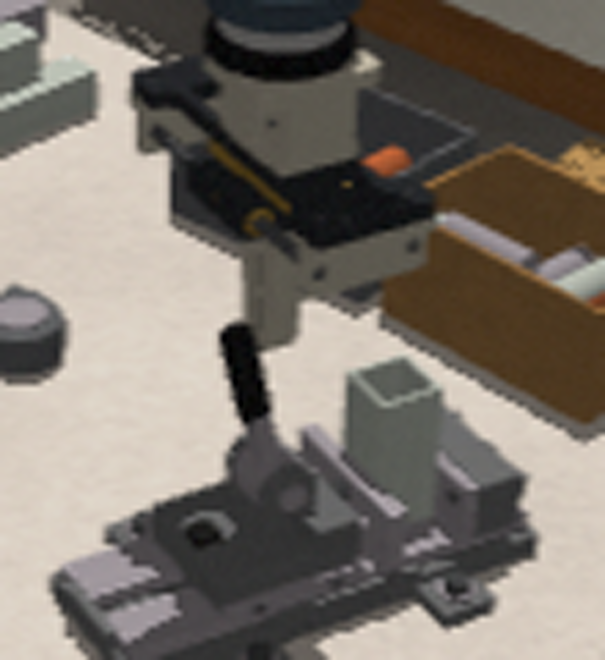

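Request:
carry_out --pt "-11 2.5 0 0 0 0 255" --pt "-10.5 3.5 0 0 0 0 255" --pt "-10 5 0 0 0 0 255" --pt "-9.5 6 0 0 0 0 255" --pt "-8.5 7 0 0 0 0 255"

```text
t: 21.68
ee_pos: [0.5114, 0.0731, 0.3276]
tcp_rot: [-1.562, 0.197, -0.201]
force: [4.3, -0.9, 3.9]
finger_gap: 0.0005
```

Run:
```python
from h import *
o=get_obs();print(o["ee_pos"],V(o["ee_pos"]),o["force"])
grab("side","s15");crop("s15",270,110,380,230,5.5)
```

```text
[0.5114 0.0731 0.3276] [-0.0791  0.0007] [ 4.2608 -0.9213  3.85  ]
```

View pics/s15z.png

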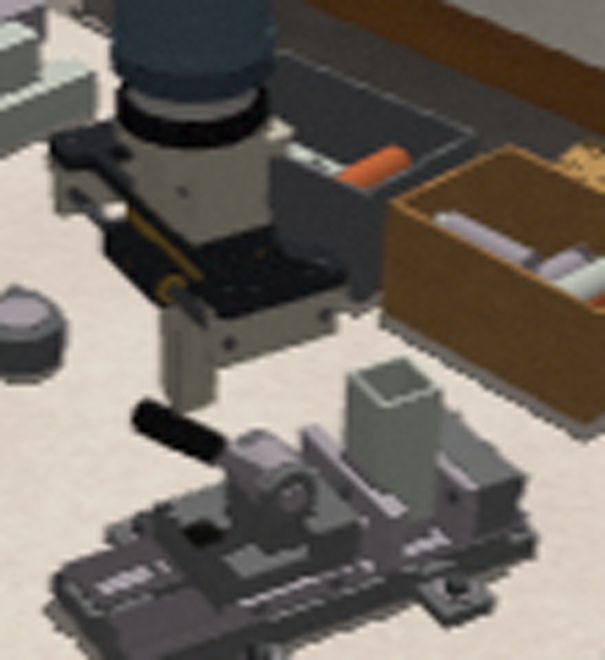

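Request:
carry_out --pt "0 0 0 0 0 0 255"

```text
t: 21.85
ee_pos: [0.5113, 0.0731, 0.3272]
tcp_rot: [-1.562, 0.199, -0.199]
force: [1.2, -0.3, 6.1]
finger_gap: 0.0005
```

Run:
```python
from h import *
o=get_obs();print(o["ee_pos"],V(o["ee_pos"]),o["force"],o["wrist_torque"])
ims=[cv2.imread(f"pics/{n}.png")[165:225,285:385] for n in("s12","s15")]
cv2.imwrite("pics/cmp.png",np.vstack([cv2.resize(i,None,fx=5,fy=5,interpolation=cv2.INTER_NEAREST) for i in ims]))
```

```text
[0.5113 0.0731 0.3272] [-0.0792  0.0006] [ 1.235  -0.2808  6.1028] [-0.0298 -0.2326  0.0029]
```

View pics/cmp.png

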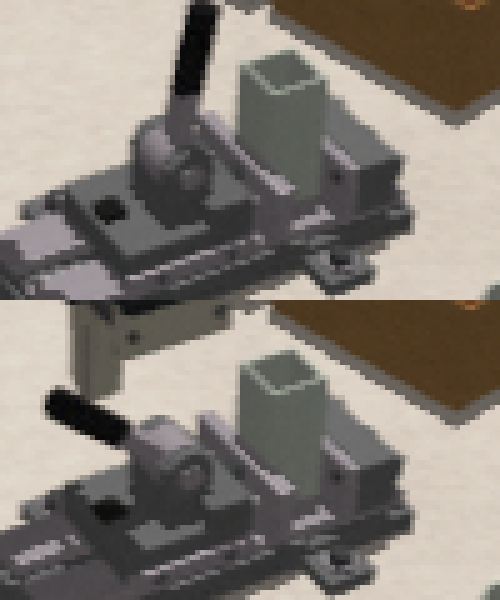

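Request:
carry_out --pt "-8 8 0 0 0 0 255" --pt "-7 9 0 0 0 0 255" --pt "-5.5 9.5 0 0 0 0 255" --pt "-4.5 10 0 0 0 0 255" --pt "-3 10.5 0 0 0 0 255" --pt "-2 10 0 0 0 0 255" --pt "0 0 0 0 0 0 255"

```text
t: 22.72
ee_pos: [0.482, 0.0807, 0.2695]
tcp_rot: [-1.562, 0.201, -0.197]
force: [-2.4, -0.1, 2.9]
finger_gap: 0.0008
```

Run:
```python
from h import *
o=get_obs();print(o["ee_pos"],V(o["ee_pos"]),o["force"])
grab("side","s16");crop("s16",260,130,380,230,6)
```

```text
[0.482  0.0807 0.2695] [-0.1095  0.0006] [-2.3904 -0.0679  2.914 ]
```

View pics/s16z.png

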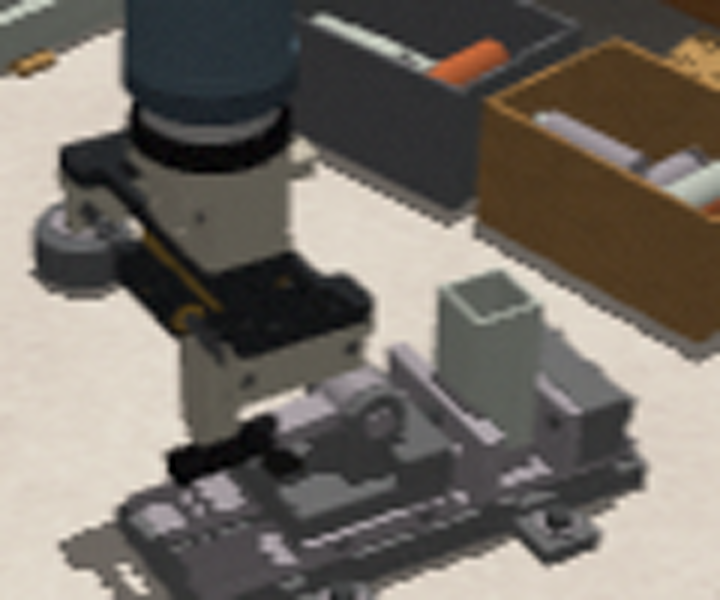

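Request:
carry_out --pt "0 2 0 0 0 0 255" --pt "0 2 0 0 0 0 255" --pt "0 0 0 0 0 0 255"

```text
t: 23.15
ee_pos: [0.482, 0.0808, 0.2686]
tcp_rot: [-1.562, 0.199, -0.199]
force: [-11.5, 0.6, 30.8]
finger_gap: 0.0001
```

Request:
carry_out --pt "0 -5 0 0 0 0 255" --pt "0 -30 0 0 0 0 255" --pt "0 -50 0 0 0 0 255" --pt "0 -50 0 0 0 0 255" --pt "0 0 0 0 0 0 255"

```text
t: 23.78
ee_pos: [0.4837, 0.0806, 0.4045]
tcp_rot: [-1.561, 0.193, -0.205]
force: [0.4, 0.5, 0.4]
finger_gap: 0.0004
```

Run:
```python
from h import *
o=get_obs();print(o["ee_pos"],V(o["ee_pos"]),o["force"])
grab("side","s17");crop("s17",260,130,380,230,6);grab("wrist","w17")
```

```text
[0.4837 0.0806 0.4045] [-0.1078  0.0009] [0.4316 0.546  0.3988]
```

View pics/s17z.png

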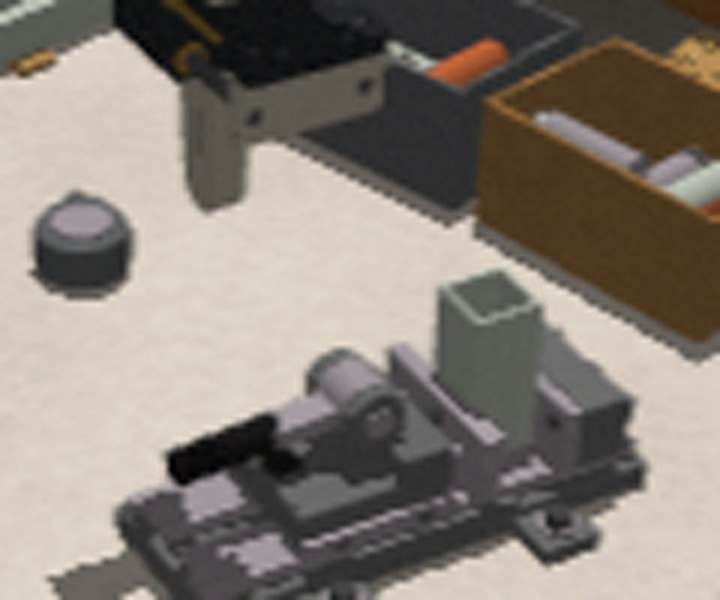

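View pics/w17.png

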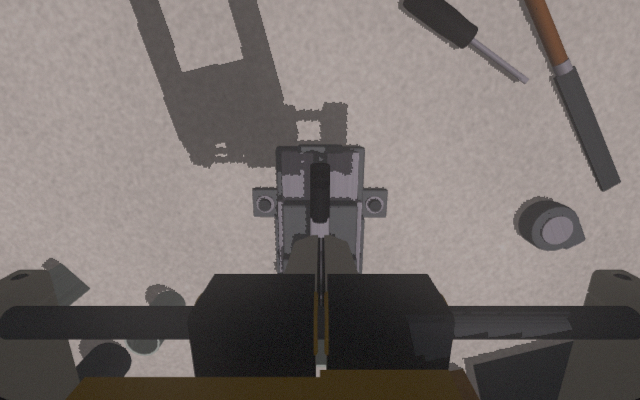

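Request:
carry_out --pt "-15 0 33 0 0 0 255" --pt "0 45 0 0 0 0 255" --pt "0 45 0 0 0 0 255" --pt "0 45 0 0 0 0 255" --pt "0 35 0 0 0 0 255" --pt "0 11 0 0 0 0 255" --pt "0 0 0 0 0 0 255"

```text
t: 24.75
ee_pos: [0.4759, 0.1162, 0.219]
tcp_rot: [-1.562, 0.202, -0.197]
force: [0.7, -0.3, 0.2]
finger_gap: 0.0005
```

Run:
```python
from h import *
o=get_obs();print(o["ee_pos"],V(o["ee_pos"]),o["force"], V([.5018,.0756]))
```

```text
[0.4759 0.1162 0.219 ] [-0.1243  0.0335] [ 0.658  -0.2664  0.2206] [-0.089   0.0006]
```

Tip clear; approach to the tail gently (light-touch check of whether the carriage stayed put).

Request:
carry_out --pt "10 0 0 0 0 0 255" --pt "10 0 0 0 0 0 255" --pt "8 0 0 0 0 0 255" --pt "3 0 0 0 0 0 255" --pt "1 0 0 0 0 0 255" --pt "0 0 0 0 0 0 255"

```text
t: 25.5
ee_pos: [0.5071, 0.1083, 0.22]
tcp_rot: [-1.562, 0.2, -0.199]
force: [0.4, 0.5, 0.4]
finger_gap: 0.0006
```

Run:
```python
from h import *
o=get_obs();print(o["ee_pos"],V(o["ee_pos"]),o["force"])
```

```text
[0.5071 0.1083 0.22  ] [-0.092   0.0336] [0.4136 0.4863 0.3621]
```

Request:
carry_out --pt "1 0 0 0 0 0 255" --pt "0 0 0 0 0 0 255"

```text
t: 25.75
ee_pos: [0.5082, 0.108, 0.2201]
tcp_rot: [-1.562, 0.199, -0.199]
force: [-0.8, 0.6, 0.5]
finger_gap: 0.0007
```

Request:
carry_out --pt "0.6 0 0 0 0 0 255" --pt "0 0 0 0 0 0 255"

```text
t: 26.0
ee_pos: [0.5089, 0.1079, 0.22]
tcp_rot: [-1.562, 0.199, -0.199]
force: [-0.5, 0.5, 0.5]
finger_gap: 0.0005
```

Request:
carry_out --pt "0.5 0 0 0 0 0 255" --pt "0 0 0 0 0 0 255"

```text
t: 26.25
ee_pos: [0.5091, 0.1078, 0.22]
tcp_rot: [-1.562, 0.2, -0.199]
force: [-2.2, 0.7, 0.6]
finger_gap: 0.0003
```

Request:
carry_out --pt "0.5 0 0 0 0 0 255" --pt "0 0 0 0 0 0 255"

```text
t: 26.5
ee_pos: [0.5093, 0.1078, 0.2199]
tcp_rot: [-1.562, 0.201, -0.198]
force: [-4.6, 1.9, 3.7]
finger_gap: 0.0006
```

Run:
```python
from h import *
o=get_obs();print(o["ee_pos"],V(o["ee_pos"]),o["force"])
```

```text
[0.5093 0.1078 0.2199] [-0.0898  0.0336] [-4.598   1.9028  3.7213]
```

Request:
carry_out --pt "-10 0 0 0 0 0 255" --pt "-20 0 0 0 0 0 255" --pt "0 -45 0 0 0 0 255" --pt "0 -45 0 0 0 0 255" --pt "0 -45 0 0 0 0 255" --pt "0 -45 0 0 0 0 255" --pt "0 -20 0 0 0 0 255" --pt "0 0 0 0 0 0 255"

```text
t: 27.5
ee_pos: [0.481, 0.1152, 0.4217]
tcp_rot: [-1.561, 0.195, -0.203]
force: [1.3, 0.6, -0.8]
finger_gap: 0.0004
```

Run:
```python
from h import *
o=get_obs();print(o["t"],o["ee_pos"],o["force"])
grab("side","s18");crop("s18",200,130,460,360,3)
```

```text
27.5 [0.481  0.1152 0.4217] [ 1.2604  0.632  -0.8371]
```

View pics/s18z.png

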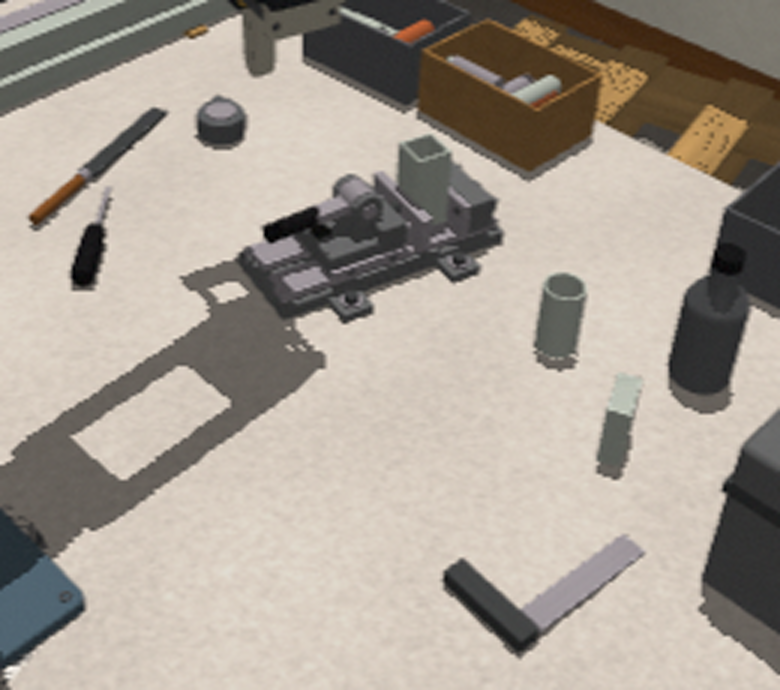

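The picture shows the tube upright between the jaws at (425,180) and the lever level at (290,225). The gripper is clear of everything and the bystanders are where they were.

```bash
python3 -c "
from workcell import *
print(finish_job())"
```

```text
the job is handed in; nothing more can be done
None
```

The square tube is upright in the vise, its foot on the ways, and the cam lever is closed. I handed the job in at about 27.5 s of the 72 s allowed.

- **Placing:** I gripped the tube, set it down on the ways between the jaws and let go. Its middle measured within about 2 mm of the middle of the jaws.
- **Nipping:** I pushed the jaw up from the tail in small steps until it stalled. The push was about 7 N, of which roughly 4 N was on the tube.
- **Closing:** I pulled the lever back and down with closed fingers. At its stop, a 31 N press moved it no further, and it stayed level after I let go.

**Last checks:**
- **Final view:** the side camera shows the tube upright, the lever closed, the gripper clear, and the other pieces and tools where they were.
- **Carriage position:** touching the tail again put the carriage within about 0.5 mm of where it nipped. That suggests a clamp of 30 N or more, but I had no way to measure the clamp force directly.
- **Disagreement:** the lever pushed back with only about 6 N near its peak, less than the 11 to 12 N I expected.
- **Position estimates:** the vise positions read from different camera views differed by a few millimetres. I relied on the close wrist view and on touch.

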